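# Hygiene check of a washed spatula

## Robot

A 6-joint arm with a two-finger parallel gripper is mounted at the origin on the work surface. World frame = base frame: x ahead of the robot, y to its left, z up, the work surface at z = 0. Lengths are in m, angles in degrees, forces in N, time in s.
With the tool pointing down it reaches from about 0.375 to 0.75 m from the base axis. Payload 9 kg.
Tool frame: the origin (TCP) lies where the fingers leave the gripper's body, on its centre line; the fingertips stand 73 mm ahead of it and the grasp point (between the pads) lies 54 mm ahead of it (robot.tip_reach is the distance from the TCP to the fingertips, in m); z points along the fingers, y is the direction in which the jaws open and shut (so a half turn about z gives the same grasp; the last joint's range is limited). The gripper opens to 85 mm and grips with 20 to 120 N. Pads are 22 mm wide; open, the fingers measure 114 mm over their backs; the gripper's body (76 mm by 85 mm) begins 54 mm behind the grasp point. The pads swing forward as they close: fully open they stand 13 mm farther back than shut.
Start: joints at [53.933, 5.964, 5.575, 89.605, 0, 77.527], TCP at [0.24, 0.55, 0.304] pointing down, gripper open.
Joint ranges: [-171.21, 171.21], [-48.23, 106.86], [-62.78, 66.21], [-105.2, 120.99], [-86.42, 89.51], [-180, 180]. Speed limits (degrees/s): [127.2, 127.2, 147.25, 180, 180, 180].

## Interface

Orientations are given as [roll, pitch, yaw] about the fixed x, y, z axes, in that order (R = Rz(yaw) Ry(pitch) Rx(roll)).
In Python, from plant import robot gives the robot as it stands. Calls block until the motion is done:
- robot.move_pose(position, orientation): joint-space move of the TCP to a pose.
- robot.line_to(position, vel=0.15, rotation=None, guard=None): straight line of the TCP; rotation=None keeps the orientation; vel is the mean speed in m/s. With guard (N) it stops when the force on the tool has changed by that much, and returns True; else False.
- robot.goto_joints(angles): joint-space move.
- robot.set_gripper(opening): finger opening in m; the grip force is fixed at half the most; returns when the fingers have stopped.
- robot.pause(seconds).
- robot.ik(position, orientation): joint angles nearest the present ones, or None.
- robot.observe(): the state.
- robot.grab_frame(name): name is "scene" or "side" or "wrist"; returns the picture (420x560x3 uint8, blue, green, red); there is no depth.
- robot.get_calibration(name): a dict with "vertical_fov" (degrees; the focal length in pixels is half the picture's height over the tangent of half this angle, whatever the lens; pixels are square), "cx", "cy" (the principal point, pixels), "rvec" (rotation vector, rad) and "tvec" (3), from world to camera coordinates, as OpenCV has them. Camera axes: x right, y down, z forward; pixel columns grow to the right and rows downward; lengths in m; the calibration is good to about 2 mm. A picture is of the moment at which its call begins: read the wrist's pose just before it. get_calibration takes no time and is no camera call; for the wrist camera it gives the pose at the moment of the call.
A pose or a line that the arm cannot do raises robot.IKError and nothing moves.
- robot.job_done(): hands the job in, once; it reports no verdict.
The state is a dict: "time": time; "q": joint angles; "qvel": joint speeds; "joint_torque": joint torques, N m; "tool_pos": TCP position; "tcp_rot": TCP orientation; "ft_force": force on the tool from outside, world axes, zero at the start; "torque": the same for the moment, N m; "gripper_width": finger opening in m.
Only numpy, scipy, OpenCV 4.12 (cv2) and the standard library are available. Lean on these libraries where they do the work, as an engineer would, in place of code of your own. Each camera call takes 0.05 s, during which the arm holds its last target.

## Task

Lay the washed spatula flat in the wide empty compartment of the white tray, with its blade at the tray's blue end, and let go of it. Then take the orange probe out of its stand and hold it upright with its white sprung tip resting gently on the green dot on the blade, the tip pushed about half way in; finish while still holding it there. Leave everything else where it is, and never press hard.

Things in the scene. Friction and masses are not known exactly. Their poses are not given: they have to be found in the camera images.
- spatula: loose spatula, 200 mm long, 0.12 kg, lying flat. Blue handle, a bar 115 long, 24 wide, 26 mm tall; flat metal blade 90 long, 64 wide, 5 mm thick; undersides level. Origin: on the underside below the centre of mass, 30 mm from the blade end of the handle: grip it there across the 24 mm. x points to the blade (blade end at x = +115 mm, handle end at -85 mm), z up
- spatula_dot (a point): centre of the green dot (16 mm across) on the top face of the spatula's blade, 80 mm from the spatula's origin along its x, 5 mm above its underside
- tray: white tray fixed to the table, 244 (x) x 188 (y) x 14 mm; floor and walls 4 mm thick. Origin: centre of the underside; x points to its blue end (blue wall and floor patch). Three compartments side by side, long in x (236 mm inside): the wide empty one (84 mm wide, centre y = +48 mm) for the spatula, the middle one (44 mm, y = -20 mm) with a scraper, the last (44 mm, y = -68 mm) with a brush
- tray_bay (a point): centre of the inner floor of the wide compartment (floor 4 mm above the table); axes as the tray's
- stand: grey block fixed to the table, 80 x 80 mm, 50 mm tall, with an upright 22 mm hole in its middle in which the probe stands. Origin: centre of the underside
- probe: loose orange round probe, 0.12 kg, upright in the stand. Grip cylinder 30 mm in diameter from z = 0 to +100 mm in its frame; below it a black nose (18 mm) to z = -30 mm and the white sprung tip (10 mm) to z = -45 mm. Origin: on the axis at the underside of the grip cylinder, resting on the stand's top; z is the axis, pointing up from the tip. Lift it over 45 mm to clear the stand
- probe_point (a point): centre of the end face of the probe's white tip: on the axis, 45 mm below the probe's origin while the tip is out
- probe_tip (a joint): how far the white tip is pushed into the probe, in m: 0 fully out (at rest), 0.010 fully in. A spring pushes it out: 1 N at 0, growing by 0.4 N per mm, so 3 N half way in and 5 N fully in, where it stops hard
- brush: bystander: yellow brush with a white head, 195 mm long, 18 mm tall, in the tray's last compartment
- scraper: bystander: flat red scraper 160 x 34 x 5 mm in the tray's middle compartment
- potato_a: bystander: dark red sweet potato 140 mm long, 46 mm thick
- potato_b: bystander: the second sweet potato, same size
- bowl: bystander: small steel bowl 120 mm across, 50 mm tall
- bottle: bystander: clear bottle with a blue cap, 60 mm across, 170 mm tall
- jar: bystander: white jar with a red cap, 60 mm across, 80 mm tall
Mind the look-alikes: they are no part of the job. Of the things that look like the probe, the smaller one is meant. What is shaped like the spatula but pink is not meant.

How it is judged:
By the outcome, as a careful person would: the job done as asked, in the order asked, and still so for the second after the job is handed in, while the arm keeps its last pose, push and grip.
It also fails if it takes over 58 s, if anything falls off the work surface, if the arm or the gripper's body presses on something with over 40 N, if the wrist force passes 120 N, or if a joint passes its speed limit or range.

## Working session

There is one attempt and no reset: what is moved stays moved. The work goes in short steps, each a Python script; the robot and the scene stay as the last script left them, time stands still between calls to the robot, and variables do not carry over. Pictures are saved under pics/ and viewed, and the job is handed in when it is done.

```bash
ls; mkdir -p pics; python3 - <<'E'
from plant import robot
import cv2
for n in ["scene","side","wrist"]:
    c=robot.get_calibration(n); print(n,c)
    cv2.imwrite(f"pics/{n}0.png",robot.grab_frame(n))
s=robot.observe();print(s)
E
```

```text
pics
scene {'vertical_fov': 51.205294287791745, 'cx': 280.20652977194135, 'cy': 208.74285882328016, 'rvec': array([ 1.89788323,  1.10037589, -0.58984303]), 'tvec': array([-0.30950126, -0.19268848,  1.53077201])}
side {'vertical_fov': 48.65126136164538, 'cx': 273.6859884576919, 'cy': 214.46121643990548, 'rvec': array([ 2.06632794, -0.20157272,  0.092524  ]), 'tvec': array([-0.54924104,  0.15035568,  1.14890904])}
wrist {'vertical_fov': 69.21106717123317, 'cx': 274.8099603908944, 'cy': 215.1983143370033, 'rvec': array([-2.41626644, -1.58062783, -0.23203466]), 'tvec': array([-0.5989686 , -0.03713922,  0.37949837])}
{'time': 0.15, 'q': array([ 5.39311636e+01,  5.99088896e+00,  5.53765510e+00,  8.96038715e+01,
       -6.38998828e-04,  7.75284723e+01]), 'qvel': array([ 0.08231474, -0.07711652,  0.15356636, -0.03448973,  0.12565277,
        0.07446672]), 'joint_torque': array([ 4.92973602e-03, -5.57358027e+01,  5.04004920e+01,  1.26399772e-02,
       -1.99217634e-04,  1.04340745e-05]), 'tool_pos': array([0.24005465, 0.54969397, 0.30330305]), 'tcp_rot': array([-1.79944104e+02, -1.17082356e-02,  1.56402686e+02]), 'ft_force': array([-0.15103717, -0.45940882,  0.56157898]), 'torque': array([ 0.01168587, -0.00091957,  0.00087005]), 'gripper_width': 0.08522310426714161}
```

View pics/scene0.png

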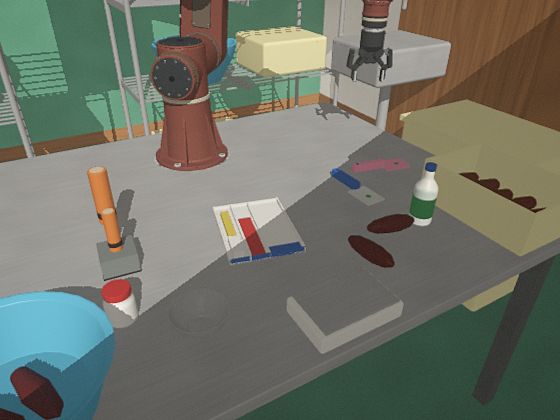

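View pics/side0.png

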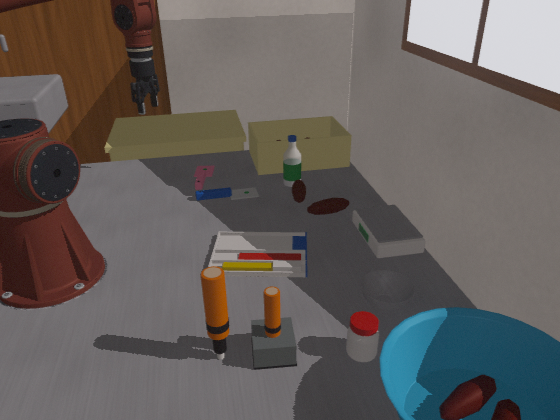

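View pics/wrist0.png

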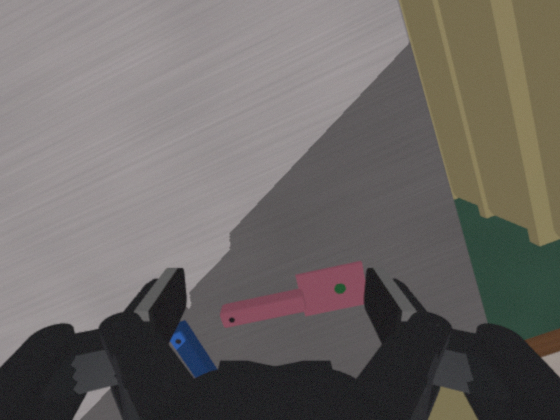

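Candidates:
- **Spatula:** the blue one is at scene (355,187) and side (225,193). The pink look-alike is at scene (380,165), side (203,178) and wrist (300,295). The blue one is meant.
- **Probe:** the smaller orange one, standing in the grey block, is at scene (112,230) and side (272,312). The larger one is at scene (100,193) and side (216,310). The smaller one is meant.

The tray is at scene (258,230) and side (260,253), with its blue end away from the robot. Next I'll check both choices in close crops.

```bash
python3 - <<'E'
import cv2,numpy as np
a=cv2.imread('pics/scene0.png');b=cv2.imread('pics/side0.png')
f=lambda im,x,y,w,h:cv2.resize(im[y:y+h,x:x+w],(400,300),interpolation=cv2.INTER_CUBIC)
o=np.vstack([np.hstack([f(a,310,140,120,90),f(a,60,160,160,120)]),np.hstack([f(b,180,155,100,75),f(b,190,255,140,105)])])
cv2.imwrite('pics/crop1.png',o)
o=np.hstack([f(a,200,185,120,90),f(b,200,220,120,90)])
cv2.imwrite('pics/crop2.png',o)
E
cat > h.py <<'E'
import numpy as np,cv2
from plant import robot
def K(c):
    f=210/np.tan(np.radians(c['vertical_fov']/2)); return np.array([[f,0,c['cx']],[0,f,c['cy']],[0,0,1]])
def ray(c,px):
    R,_=cv2.Rodrigues(c['rvec']);o=-R.T@c['tvec']
    d=R.T@np.linalg.inv(K(c))@np.array([px[0],px[1],1.]);return o,d
def onz(c,px,z):
    o,d=ray(c,px);return o+d*(z-o[2])/d[2]
def proj(c,P):
    return cv2.projectPoints(np.array(P,float).reshape(-1,3),c['rvec'],c['tvec'],K(c),None)[0].reshape(-1,2)
def comps(mask,minA=20):
    n,l,s,ce=cv2.connectedComponentsWithStats(mask.astype(np.uint8))
    return [(s[i],ce[i],l==i) for i in range(1,n) if s[i][4]>=minA]
E
```

```text
(no output)
```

View pics/crop1.png

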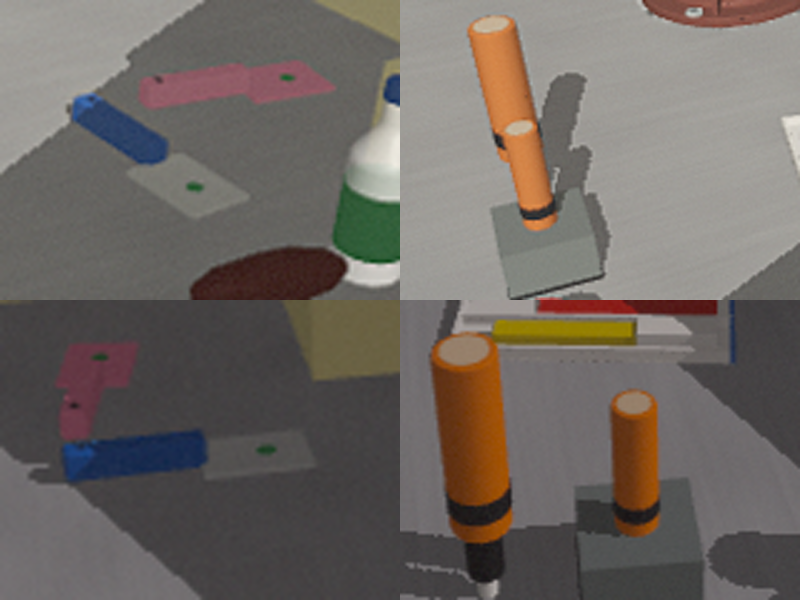

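View pics/crop2.png

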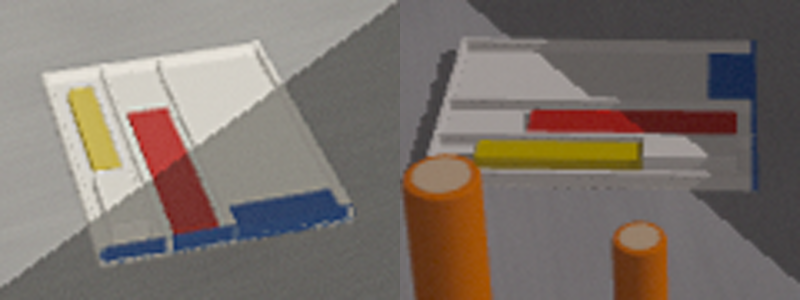

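The crops confirm both choices: a blue-handled spatula with a metal blade and green dot, and the smaller probe in the block. The tray's wide compartment is on the +y side with its blue patch at the far end. Now I'll measure.

```bash
cat > m1.py <<'E'
from h import *
cs={n:robot.get_calibration(n) for n in("scene","side")}
im={n:cv2.imread(f'pics/{n}0.png') for n in cs}
for n in cs:
    hsv=cv2.cvtColor(im[n],cv2.COLOR_BGR2HSV);H,S,V=cv2.split(hsv);c=cs[n]
    print(n)
    for nm,m,z in [('blue',(H>100)&(H<125)&(S>130),.02),('green',(H>45)&(H<85)&(S>100),.005),('orange',(H>5)&(H<18)&(S>150),.1),('capbeige',(H>5)&(H<25)&(S>40)&(S<110)&(V>130),.15),('pink',(H>165)&(S>60)&(V>80),.02),('yellow',(H>22)&(H<32)&(S>150),.02)]:
        for s,ce,mm in comps(m,8):
            if s[1]<120 : continue
            print(nm,s,ce.round(1),onz(c,ce,z).round(3))
E
python3 m1.py
python3 - <<'E'
from h import *
c=robot.get_calibration('scene')
for p in [(212.6,206.9),(278,197.3),(305.6,248),(230.6,263.6)]: print('tray sc',onz(c,p,.014).round(4))
c=robot.get_calibration('side')
for p in [(218,232),(307,232),(307,275)]: print('tray si',onz(c,p,.014).round(4))
E
```

```text
scene
blue [425 163  11   9  75] [430.3 166.7] [0.505 0.629 0.02 ]
blue [332 168  28  21 271] [345.2 178.6] [0.436 0.335 0.02 ]
blue [269 243  35  14 277] [285.7 249. ] [ 0.651 -0.006  0.02 ]
blue [252 253  18   7  59] [259.9 256.2] [ 0.645 -0.072  0.02 ]
blue [231 257  18   6  54] [240.1 259.6] [ 0.634 -0.118  0.02 ]
green [410 195  26  24 409] [421.5 208.1] [0.659 0.436 0.005]
green [552 355   4   6   8] [553.8 357.6] [1.154 0.267 0.005]
green [549 377   5   6   9] [550.9 379.3] [1.179 0.218 0.005]
orange [  87  168   34   76 1124] [104.4 204.6] [ 0.377 -0.351  0.1  ]
orange [482 180  10  10  30] [487.1 183.7] [0.757 0.553 0.1  ]
orange [494 183   4   5   8] [495.2 185.4] [0.774 0.564 0.1  ]
orange [496 189  11   9  17] [499.9 192.8] [0.805 0.541 0.1  ]
orange [502 190   7   5  17] [505.2 191.2] [0.807 0.56  0.1  ]
orange [516 197  20  11  70] [525.2 201. ] [0.863 0.561 0.1  ]
orange [110 245  12   7  47] [115.8 248.7] [ 0.567 -0.367  0.1  ]
capbeige [410 121   5   5   9] [411.9 123.3] [0.43 0.59 0.15]
capbeige [432 121   5   4  10] [434.3 122.4] [0.458 0.66  0.15 ]
capbeige [506 1
[... 6653 characters left out ...]
.1] [ 0.696 -0.324  0.02 ]
pink [374 318   5   6  12] [375.9 321.1] [ 0.71  -0.339  0.02 ]
pink [367 322   4   5   8] [368.1 323.9] [ 0.691 -0.344  0.02 ]
pink [356 325   6  10  19] [358.5 329.9] [ 0.666 -0.357  0.02 ]
pink [373 325   6   5  15] [376.4 327.3] [ 0.704 -0.357  0.02 ]
pink [351 328   5   5   9] [353.2 329.2] [ 0.656 -0.353  0.02 ]
pink [362 328  14   8  52] [367.7 332.2] [ 0.682 -0.366  0.02 ]
yellow [222 262  51   9 393] [247. 266.] [ 0.476 -0.09   0.02 ]
tray sc [ 0.3821 -0.0807  0.014 ]
tray sc [0.4247 0.1033 0.014 ]
tray sc [0.6641 0.0422 0.014 ]
tray sc [ 0.6294 -0.1402  0.014 ]
tray si [0.4197 0.0967 0.014 ]
tray si [0.6605 0.0442 0.014 ]
tray si [ 0.6122 -0.1483  0.014 ]
```

```bash
python3 - <<'E'
from h import *
from scipy.spatial.transform import Rotation as Ro
s=robot.observe();c=robot.get_calibration('wrist')
R,_=cv2.Rodrigues(c['rvec']);o=-R.T@c['tvec']
T=Ro.from_euler('xyz',s['tcp_rot'],degrees=True).as_matrix()
print('cam in tool',T.T@(o-s['tool_pos']),'\n',T.T@R.T)
a=robot.get_calibration('scene');b=robot.get_calibration('side')
print(onz(a,(368.5,196.1),.005),onz(b,(246.5,192.5),.005))
# probe top by triangulation
P=[K(c)@np.hstack([cv2.Rodrigues(c['rvec'])[0],c['tvec'].reshape(3,1)]) for c in (a,b)]
for u,v in [((107.2,210.7),(271.5,291)),((95.6,169),(212,272)),((368.5,196.1),(246.5,192.5))]:
  X=cv2.triangulatePoints(*P,np.array(u),np.array(v));print((X[:3]/X[3]).T)
E
```

```text
cam in tool [ 0.07355919 -0.00061294 -0.07046031] 
 [[-4.56685216e-04 -9.57438167e-01 -2.88638091e-01]
 [ 9.99999782e-01 -5.75163411e-04  3.25661406e-04]
 [-4.77814729e-04 -2.88637879e-01  9.57438221e-01]]
[0.53448275 0.34753336 0.005     ] [0.53191059 0.34428701 0.005     ]
[[ 0.49096528 -0.35921678  0.14851423]]
[[ 0.28935058 -0.41219582  0.49936919]]
[[0.53236495 0.34948375 0.00285982]]
```

```bash
python3 - <<'E'
from h import *
robot.move_pose([0.52,0.34,0.27],[180,0,187])
robot.pause(0.3)
s=robot.observe();c=robot.get_calibration('wrist');im=robot.grab_frame('wrist')
cv2.imwrite('pics/w1.png',im);np.save('w1c.npy',c,allow_pickle=True)
print(s['time'],s['tool_pos'],s['q'])
hsv=cv2.cvtColor(im,cv2.COLOR_BGR2HSV);H,S,V=cv2.split(hsv)
for nm,m,z in [('blue',(H>100)&(H<125)&(S>130),.026),('green',(H>45)&(H<85)&(S>100),.005)]:
    for st,ce,mm in comps(m,60):
        r=cv2.minAreaRect(np.argwhere(mm)[:,::-1].astype(np.float32))
        print(nm,st,ce.round(1),onz(c,ce,z).round(4),[onz(c,p,z).round(4)[:2] for p in cv2.boxPoints(r)])
E
```

```text
1.775 [0.51960408 0.34057522 0.27012941] [2.12020494e+01 9.43799141e+00 5.82225082e+00 8.63750706e+01
 7.58174568e-04 1.41510185e+01]
blue [ 276   33   35  125 2833] [292.6  95. ] [0.4183 0.3449 0.026 ] [array([0.4781, 0.3326]), array([0.3659, 0.3321]), array([0.3654, 0.3548]), array([0.4779, 0.358 ])]
blue [  0 238  16  36 449] [  6.4 254.9] [0.6237 0.0491 0.026 ] [array([0.6038, 0.0448]), array([0.6018, 0.0612]), array([0.6456, 0.056 ]), array([0.6476, 0.0389])]
green [504 104  14  15 150] [510.6 111. ] [0.4041 0.574  0.005 ] [array([0.409 , 0.5664]), array([0.3956, 0.5688]), array([0.3992, 0.5813]), array([0.4127, 0.579 ])]
green [275 195  13  13 118] [281.2 201. ] [0.5293 0.3486 0.005 ] [array([0.5304, 0.3394]), array([0.5201, 0.3473]), array([0.5282, 0.3575]), array([0.5387, 0.3497])]
green [ 276  316   54   50 1609] [299.6 336.6] [0.7078 0.3961 0.005 ] [array([0.6845, 0.3563]), array([0.6688, 0.4229]), array([0.7398, 0.4411]), array([0.7568, 0.371 ])]
```

View pics/w1.png

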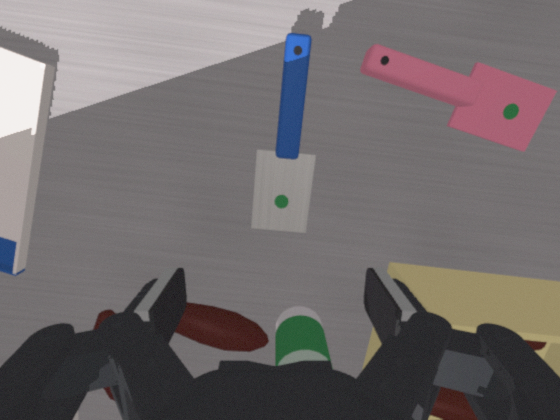

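```bash
python3 - <<'E'
from h import *
c=np.load('w1c.npy',allow_pickle=True).item()
B=[onz(c,p,.005)[:2] for p in [(257,150),(315,154),(306,233),(252,231)]]
print(np.round(B,4))
for i,j in [(0,3),(1,2),(0,1),(3,2)]:
    d=B[j]-B[i];print(np.linalg.norm(d),np.degrees(np.arctan2(d[1],d[0])))
h=onz(c,(297.5,50),.026)[:2];dot=onz(c,(281.2,201),.005)[:2];d=dot-h
print(h,np.linalg.norm(d),np.degrees(np.arctan2(d[1],d[0])))
im=cv2.imread('pics/w1.png')
cv2.imwrite('pics/w1c.png',cv2.resize(im[20:250,200:360],None,fx=2.5,fy=2.5,interpolation=cv2.INTER_CUBIC))
E
```

```text
[[0.4761 0.3154]
 [0.4727 0.3784]
 [0.5641 0.3825]
 [0.5693 0.3194]]
0.09327714230682183 2.4569280294266904
0.0914885092632205 2.5880428305386074
0.06304979340975424 93.14379575017632
0.06330578897347165 94.76066636446168
[0.37917173 0.34406794] 0.15020438253735952 1.7558367077345052
```

View pics/w1c.png

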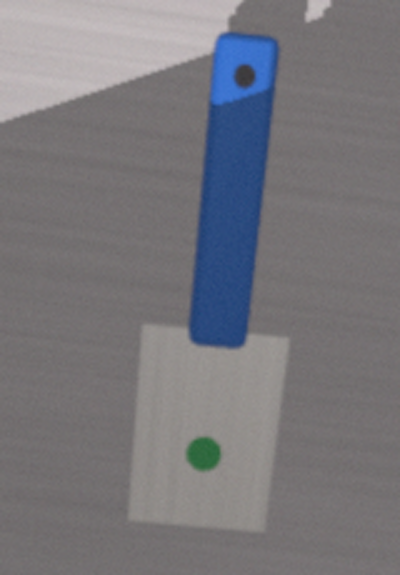

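Wrist view: the spatula's dot is at (281,201), its handle end at (298,35), and the blade corners measure 91–93 × 63 mm, which agrees with the given sizes. Yaw is about 2.3°. Next is a quick close view of the tray.

```bash
python3 - <<'E'
from h import *
robot.move_pose([0.60,0.02,0.28],[180,0,167])
robot.pause(0.3)
s=robot.observe();c=robot.get_calibration('wrist');im=robot.grab_frame('wrist')
cv2.imwrite('pics/w2.png',im);np.save('w2c.npy',c,allow_pickle=True)
print(s['time'],s['tool_pos'],s['tcp_rot'])
E
```

```text
3.375 [0.59997314 0.02080887 0.28001919] [ 1.79996135e+02 -3.01574203e-04  1.67071416e+02]
```

View pics/w2.png

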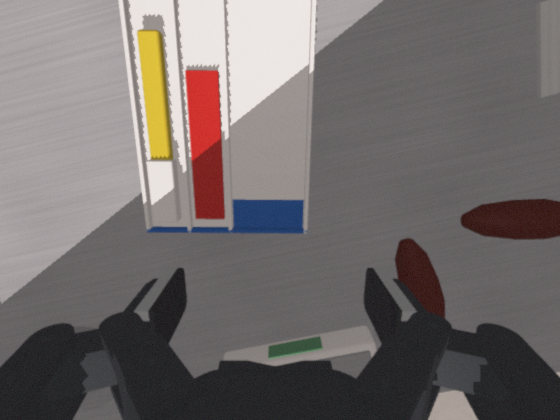

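```bash
python3 - <<'E'
import cv2
im=cv2.imread('pics/w2.png')
cv2.imwrite('pics/w2c.png',cv2.resize(im[0:245,110:330],None,fx=2.4,fy=2.4,interpolation=cv2.INTER_CUBIC))
E
```

```text
(no output)
```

View pics/w2c.png

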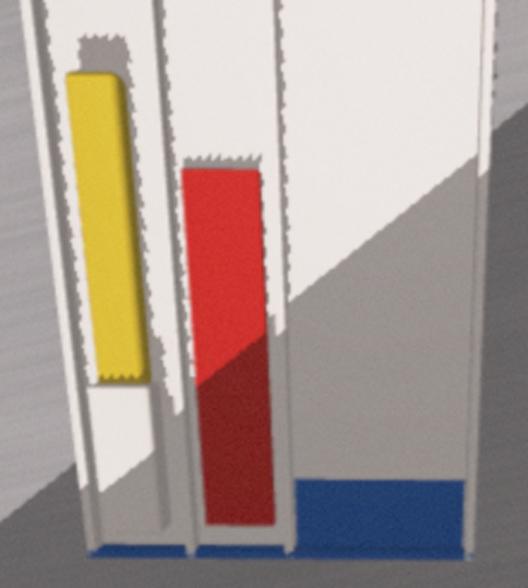

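```bash
python3 - <<'E'
from h import *
c=np.load('w2c.npy',allow_pickle=True).item()
g=lambda x,y:onz(c,(110+x/2.4,y/2.4),.014)[:2]
ang=lambda d:np.degrees(np.arctan2(d[1],d[0]))
for n,a,b in [('Rout',(497,10),(474,545)),('Rin',(484,10),(465,545)),('Din',(285,10),(295,545)),('Lout',(24,10),(88,545)),('end',(90,557),(472,557))]:
    A,B=g(*a),g(*b);print(n,A.round(4),B.round(4),np.linalg.norm(B-A).round(4),ang(B-A).round(2))
p=g(473,557);q=g(88,557)
print(p,q,'width',np.linalg.norm(p-q),ang(p-q)-90)
for yaw in (-13.5,):
    y=np.radians(yaw);X=np.array([np.cos(y),np.sin(y)]);Y=np.array([-X[1],X[0]])
    print('tray c',(p+q)/2-.122*X,'bay from R corner',p-.122*X-.046*Y)
E
```

```text
Rout [0.4309 0.1006] [0.6497 0.0481] 0.225 -13.51
Rin [0.4297 0.0956] [0.6487 0.0438] 0.225 -13.31
Din [0.412  0.0184] [ 0.6301 -0.0368] 0.225 -14.22
Lout [ 0.3887 -0.0828] [ 0.6075 -0.135 ] 0.225 -13.44
end [ 0.6136 -0.1362] [0.6555 0.0459] 0.1869 77.03
[0.65564784 0.04638711] [ 0.61338487 -0.13715026] width 0.18834044966120647 -12.967401633402872
tray c [ 0.51588722 -0.01690124] bay from R corner [0.52628022 0.03013843]
```

Tray yaw is about -13.5°, its measured width is 188 mm, and the bay centre is about (0.528, 0.030). Now I'll grasp the spatula.

```bash
python3 - <<'E'
from h import *
robot.set_gripper(0.055)
robot.move_pose([0.4515,0.345,0.15],[180,0,182.3])
print(robot.line_to([0.4515,0.345,0.077],vel=0.1,guard=8))
s=robot.observe();print(s['time'],s['tool_pos'],s['ft_force'])
robot.set_gripper(0.0)
s=robot.observe();print(s['time'],s['tool_pos'],s['ft_force'],s['gripper_width'])
robot.line_to([0.4515,0.345,0.16],vel=0.15)
s=robot.observe();print(s['time'],s['tool_pos'],s['ft_force'],s['gripper_width'])
cv2.imwrite('pics/w3.png',robot.grab_frame('wrist'))
E
```

```text
False
6.1333 [0.45193553 0.34516147 0.07765339] [0.76183428 0.47559051 0.55010787]
6.5167 [0.45205686 0.34526541 0.07795008] [-0.33002875 -0.21711298  6.61132738] 0.02285045404270024
7.2167 [0.451037   0.34479037 0.1588917 ] [ 0.18890296  0.27380065 -2.02260538] 0.022604274210993903
```

View pics/w3.png

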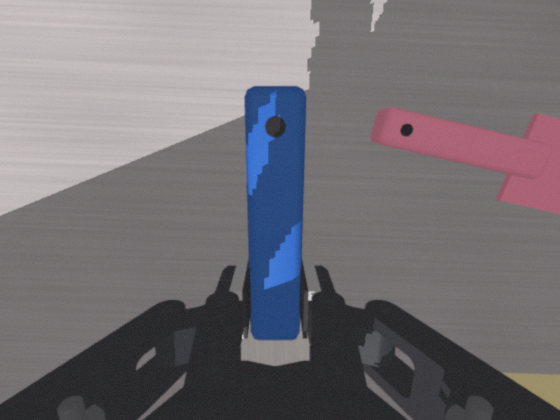

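The spatula is held squarely, with the handle end at (275,87). Now I'll place it.

```bash
python3 - <<'E'
from h import *
c=robot.get_calibration('wrist')
e=onz(c,(275,87),.107);s=robot.observe()
y=np.radians(2.3);print('handle end along x from tcp',(e[:2]-s['tool_pos'][:2])@[np.cos(y),np.sin(y)])
T=[0.5134,0.0335]
robot.move_pose(T+[0.16],[180,0,166.5])
robot.pause(0.2)
print(robot.line_to(T+[0.100],vel=0.12,guard=8))
hit=robot.line_to(T+[0.080],vel=0.03,guard=3)
s=robot.observe();print(hit,s['time'],s['tool_pos'],s['ft_force'],s['gripper_width'])
cv2.imwrite('pics/w4.png',robot.grab_frame('wrist'));cv2.imwrite('pics/s4.png',robot.grab_frame('scene'))
E
```

```text
handle end along x from tcp -0.08686942726353417
False
True 9.9083 [0.51324258 0.0335211  0.08190211] [-0.01816417 -0.44137336  4.59244156] 0.022418879486091624
```

View pics/w4.png

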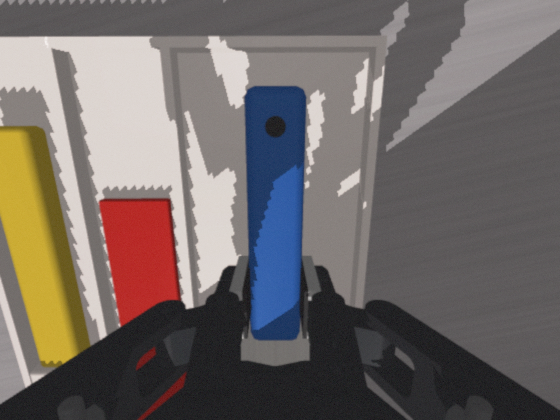

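View pics/s4.png

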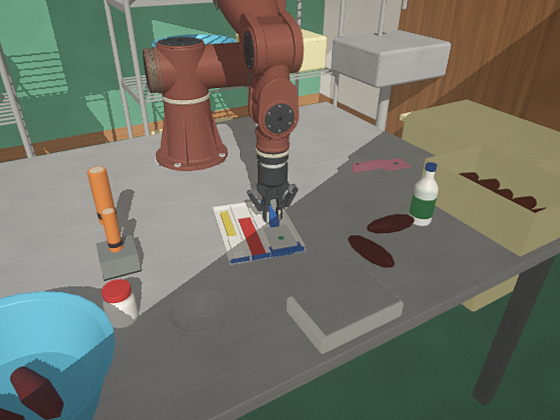

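Contact came at TCP z = 0.0819, where 0.082 was expected for the tray floor. The spatula is centred between the walls with its blade at the blue end. I'll release it and look.

```bash
python3 - <<'E'
from h import *
robot.set_gripper(0.042)
s=robot.observe();print(s['ft_force'],s['gripper_width'])
T=[0.5134,0.0335]
robot.line_to(T+[0.16],vel=0.12)
robot.move_pose([0.62,0.01,0.25],[180,0,167])
robot.pause(0.3)
s=robot.observe();c=robot.get_calibration('wrist');im=robot.grab_frame('wrist')
print(s['time'],s['tool_pos'],s['ft_force'])
cv2.imwrite('pics/w5.png',im);np.save('w5c.npy',c,allow_pickle=True)
sc=robot.grab_frame('scene');si=robot.grab_frame('side')
cv2.imwrite('pics/s5.png',sc);cv2.imwrite('pics/d5.png',si)
hsv=cv2.cvtColor(im,cv2.COLOR_BGR2HSV);H,S,V=cv2.split(hsv)
for nm,I,cc in [('w',im,c),('sc',sc,robot.get_calibration('scene')),('si',si,robot.get_calibration('side'))]:
  H,S,V=cv2.split(cv2.cvtColor(I,cv2.COLOR_BGR2HSV))
  for st,ce,mm in comps((H>45)&(H<85)&(S>80),8):
    print(nm,st,ce.round(1),onz(cc,ce,.009).round(4))
E
```

```text
[0.53207394 0.20248121 0.64681942] 0.04227109984000554
12.0667 [0.61915711 0.01033877 0.24939663] [ 0.28763816  0.12016429 -0.85377502]
w [266 161  15  14 165] [272.9 167.4] [0.5884 0.0149 0.009 ]
w [315 343   7   7  17] [318.  346.6] [0.8142 0.0191 0.009 ]
w [319 342   6   4   8] [322.  343.4] [0.8106 0.0247 0.009 ]
w [301 345   8   6  15] [303.9 346.9] [0.8107 0.0021 0.009 ]
w [283 348  37  12 108] [300.6 353.5] [ 0.8194 -0.0037  0.009 ]
w [321 350   7   4  14] [323.6 351.9] [0.8233 0.0244 0.009 ]
w [275 353   8   9  26] [278.3 358.1] [ 0.8199 -0.0322  0.009 ]
w [282 352   7   8  15] [284.8 356.3] [ 0.819  -0.0237  0.009 ]
sc [    0     0   126   143 13691] [60.4 64.7] [-1.4413 -0.2371  0.009 ]
sc [312   0  12  30  74] [320.    8.7] [-2.5967  2.3347  0.009 ]
sc [ 131    2  112   73 2982] [183.2  22.5] [-2.4301  0.8369  0.009 ]
sc [110   5  25  72 803] [122.2  41.8] [-1.8972  0.2126  0.009 ]
sc [ 0 76  6 17 55] [ 1.6 86.5] [-1.1345 -0.5397  0.009 ]
sc [309  77  11  17  91] [313.8  84.9] [-0.4534  0.8182  0.009 ]
sc [210  86  60  25 781] [239.3  97.4] [-0.4509  0.4016  0.009 ]
sc [126  92  16  33 210] [133.2 109.9] [-0.5119 -0.0691  0.009 ]
sc [146 101  18  21 190] [154.8 111.2] [-0.4533  0.0067  0.009 ]
sc [  0 124  22  24 397] [  9.2 135.8] [-0.4465 -0.5397  0.009 ]
sc [410 195  26  24 420] [421.6 208. ] [0.6631 0.4311 0.009 ]
sc [278 236   6   3  13] [280.5 237.4] [0.591  0.0146 0.009 ]
sc [  237   254   323   166 20830] [443.2 372. ] [1.077  0.0622 0.009 ]
si [283 163   9  18 129] [287.2 171.8] [0.6951 0.4703 0.009 ]
si [360 224   8  17  47] [363.8 232.2] [0.8151 0.0177 0.009 ]
si [282 241   5   3  12] [284.2 241.9] [0.5903 0.0152 0.009 ]
```

View pics/w5.png

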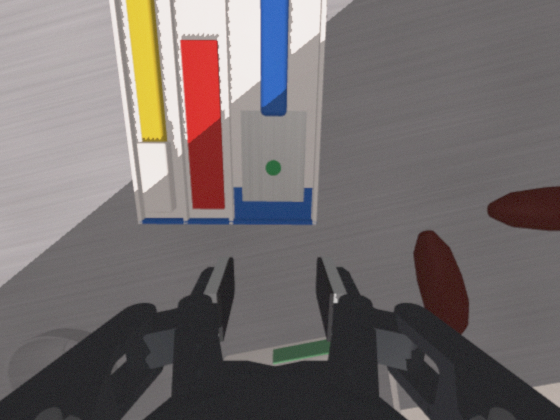

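View pics/d5.png

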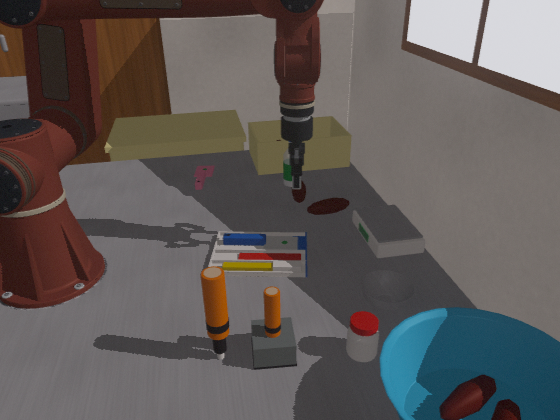

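The spatula lies flat and free in the wide bay. The wrist, scene and side views put its dot within 3 mm of each other, at about (0.590, 0.015). Before moving over there, I'll work out where the larger probe is.

```bash
python3 - <<'E'
from h import *
a=robot.get_calibration('scene');b=robot.get_calibration('side')
def tri(u,v):
    o1,d1=ray(a,u);o2,d2=ray(b,v)
    t=np.linalg.lstsq(np.stack([d1,-d2],1),o2-o1,rcond=None)[0]
    p,q=o1+t[0]*d1,o2+t[1]*d2;return p.round(3),q.round(3)
print('big top',tri((95.6,169),(212,272)))
print('small top',tri((107.2,210.7),(271.4,290.7)))
print('stand',tri((119,256),(272,334)))
print('side big tip z0',onz(b,(220,357),0),'scene blk',onz(a,(103,217),0.05),onz(a,(103,217),0.1))
for z in(.2,.3,.4): print(z,onz(a,(95.6,169),z),onz(b,(212,272),z))
E
```

```text
big top (array([ 0.389, -0.353,  0.201]), array([ 0.388, -0.353,  0.202]))
small top (array([ 0.491, -0.359,  0.149]), array([ 0.491, -0.359,  0.149]))
stand (array([ 0.496, -0.357,  0.028]), array([ 0.491, -0.349,  0.036]))
side big tip z0 [ 0.38710099 -0.35359728  0.        ] scene blk [ 0.34842474 -0.35839256  0.05      ] [ 0.43140235 -0.36535502  0.1       ]
0.2 [ 0.38637435 -0.35288938  0.2       ] [ 0.3883959  -0.35049958  0.2       ]
0.3 [ 0.59832321 -0.37256735  0.3       ] [ 0.38719361 -0.49116604  0.3       ]
0.4 [ 0.81027208 -0.39224532  0.4       ] [ 0.38599131 -0.63183251  0.4       ]
```

The larger probe stands at (0.388, -0.353) with its top at z ≈ 0.20, 10 cm from the smaller one. The smaller one is at (0.491, -0.359) with its top at 0.149, where 0.150 was expected. I'll take a close wrist look.

```bash
python3 - <<'E'
from h import *
robot.set_gripper(0.055)
robot.move_pose([0.522,-0.398,0.30],[180,0,129])
robot.pause(0.3)
s=robot.observe();c=robot.get_calibration('wrist');im=robot.grab_frame('wrist')
cv2.imwrite('pics/w6.png',im);np.save('w6c.npy',c,allow_pickle=True)
print(s['time'],s['tool_pos'],s['q'])
H,S,V=cv2.split(cv2.cvtColor(im,cv2.COLOR_BGR2HSV))
for st,ce,mm in comps((H>5)&(H<25)&(S>40)&(S<120)&(V>130),100):
    print(st,ce.round(1),onz(c,ce,.15).round(4))
print(proj(c,[[.491,-.359,.15],[.491,-.359,.05]]))
E
```

```text
14.3583 [ 0.52237814 -0.39740919  0.29997999] [-4.86515718e+01  1.60626592e+01  1.64416653e+01  9.03820801e+01
  2.34027077e-03  2.29014423e+00]
[  84    0   65   59 3194] [116.6  26.4] [ 0.3602 -0.3583  0.15  ]
[257 143  31  30 734] [272.3 157.5] [ 0.4891 -0.36    0.15  ]
[[275.24837001 158.03799976]
 [275.06078913 147.50493556]]
```

View pics/w6.png

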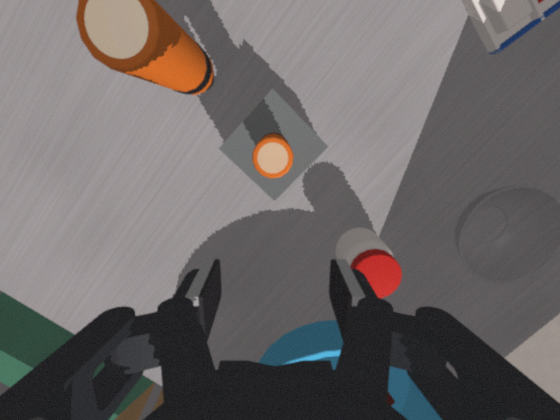

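The smaller probe's top is at pixel (272,157), which gives (0.489, -0.360); that agrees with the triangulation to 2 mm. The larger one, at (117,26), is well clear of the jaws. Now I'll grasp it.

```bash
python3 - <<'E'
from h import *
c=np.load('w6c.npy',allow_pickle=True).item(); print('stand',onz(c,(274.5,145.5),.05))
P=[0.490,-0.3595]
robot.move_pose(P+[0.26],[180,0,129])
print(robot.line_to(P+[0.169],vel=0.1,guard=6))
s=robot.observe();print(s['time'],s['tool_pos'],s['ft_force'])
robot.set_gripper(0.0)
s=robot.observe();print(s['time'],s['tool_pos'],s['ft_force'],s['gripper_width'])
E
```

```text
stand [ 0.48928027 -0.35779538  0.05      ]
False
15.8583 [ 0.49032887 -0.35983953  0.16991797] [ 0.65964357  0.05418439 -0.14561108]
16.2083 [ 0.49023149 -0.35985222  0.16988381] [-1.90939509 -0.72234799  5.25039281] 0.02879977840790323
```

```bash
python3 - <<'E'
from h import *
robot.line_to([0.490,-0.3595,0.25],vel=0.12)
s=robot.observe();print(s['time'],s['tool_pos'],s['ft_force'],s['gripper_width'])
robot.move_pose([0.5898,0.0149,0.23],[180,0,167])
robot.line_to([0.5898,0.0149,0.19],vel=0.1)
robot.pause(0.4)
s=robot.observe();print(s['time'],s['tool_pos'],s['tcp_rot'],s['ft_force'],s['gripper_width'])
for n in('scene','side','wrist'): cv2.imwrite(f'pics/7{n}.png',robot.grab_frame(n))
np.save('w7c.npy',robot.get_calibration('wrist'),allow_pickle=True)
f=lambda im,x,y,w,h:cv2.resize(im[y:y+h,x:x+w],(400,400),interpolation=cv2.INTER_CUBIC)
cv2.imwrite('pics/7c.png',np.hstack([f(cv2.imread('pics/7scene.png'),230,160,100,100),f(cv2.imread('pics/7side.png'),235,170,100,100)]))
E
```

```text
17.0333 [ 0.48979737 -0.35925298  0.24895784] [ 0.64418216  0.30509678 -0.18953423] 0.028733140423618877
19.425 [0.5899638  0.01490764 0.19035056] [1.79999635e+02 3.14446451e-02 1.67003900e+02] [-0.18760084  0.85627175 -1.4776408 ] 0.028615848714446446
```

View pics/7c.png

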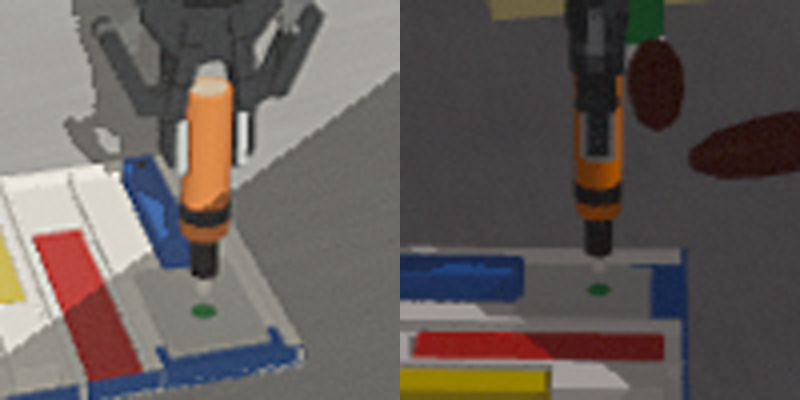

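View pics/7wrist.png

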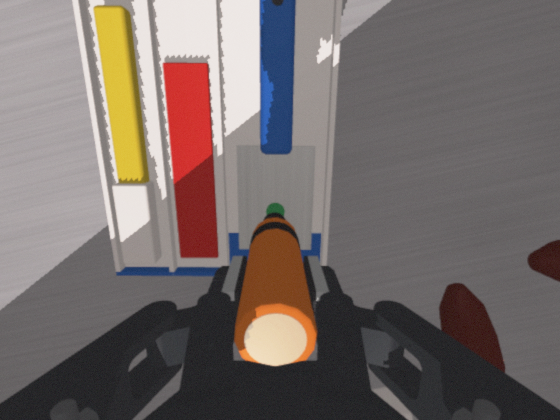

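```bash
python3 - <<'E'
from h import *
for n,tip,dot in [('scene',(281,232.5),(281,237.8)),('side',(284.4,237),(284.5,242.3))]:
    c=robot.get_calibration(n);d=onz(c,dot,.009);e=onz(c,tip,.0265)
    print(n,d,e,proj(c,[d+[0,0,.0165]]))
c=np.load('w7c.npy',allow_pickle=True).item();print('wrist dot proj',proj(c,[[.5898,.0149,.009]]))
im=cv2.imread('pics/7wrist.png')
H,S,V=cv2.split(cv2.cvtColor(im,cv2.COLOR_BGR2HSV))
for st,ce,mm in comps((H>45)&(H<85)&(S>80),20): print(st,ce)
E
```

```text
scene [0.59322532 0.01490982 0.009     ] [0.59454845 0.01384596 0.0265    ] [[281.09492633 232.43807823]]
side [0.59078511 0.01314874 0.009     ] [0.59038573 0.01185842 0.0265    ] [[284.45194583 237.05425453]]
wrist dot proj [[275.37470383 212.69229998]]
[267 203  17  13 152] [275.22368421 208.74342105]
```

The tip is over the dot to within about 1–2 mm in both outside views. Now I'll lower in steps while watching the force.

```bash
python3 - <<'E'
from h import *
def F():
    v=[]
    for _ in range(8):
        robot.pause(0.02);v.append(robot.observe()['ft_force'][2])
    return np.mean(v)
P=[0.5898,0.0149]
robot.line_to(P+[0.178],vel=0.05,guard=6);robot.pause(.3)
f0=F();print('f0',f0)
for z in(.1755,.1745,.1735,.1725,.1715,.1705,.1695,.1688,.168,.167):
    if robot.line_to(P+[z],vel=0.02,guard=6): print('guard')
    robot.pause(.15);f=F()-f0;s=robot.observe();print(z,s['tool_pos'].round(5),f.round(2))
    if f>2.7: break
print(s['time'])
E
```

```text
f0 -1.3091714247525554
0.1755 [0.58984 0.0149  0.17556] 0.4
0.1745 [0.58981 0.0149  0.17452] 0.28
0.1735 [0.58987 0.0149  0.17361] 1.39
0.1725 [0.58984 0.01488 0.17254] 2.28
0.1715 [0.58982 0.01488 0.17153] 2.32
0.1705 [0.58983 0.0149  0.17055] 2.84
23.625
```

```bash
python3 - <<'E'
from h import *
robot.line_to([0.5898,0.0149,0.1692],vel=0.02,guard=6)
robot.pause(.5)
v=[]
for _ in range(40):
    robot.pause(0.025);v.append(robot.observe()['ft_force'])
v=np.array(v);s=robot.observe()
print(s['time'],s['tool_pos'],s['tcp_rot'],v.mean(0)-[0,0,-1.309],v.std(0),s['gripper_width'])
for n in('scene','side','wrist'): cv2.imwrite(f'pics/8{n}.png',robot.grab_frame(n))
f=lambda im,x,y,w,h:cv2.resize(im[y:y+h,x:x+w],(400,400),interpolation=cv2.INTER_CUBIC)
cv2.imwrite('pics/8c.png',np.hstack([f(cv2.imread('pics/8scene.png'),240,190,80,80),f(cv2.imread('pics/8side.png'),245,190,80,80)]))
E
```

```text
25.375 [0.58980531 0.01487738 0.16920126] [-1.79996780e+02  1.95788568e-03  1.66998341e+02] [ 0.53035019 -0.34660097  3.21678815] [0.57636217 0.52715792 0.52859004] 0.028874956687490134
```

View pics/8c.png

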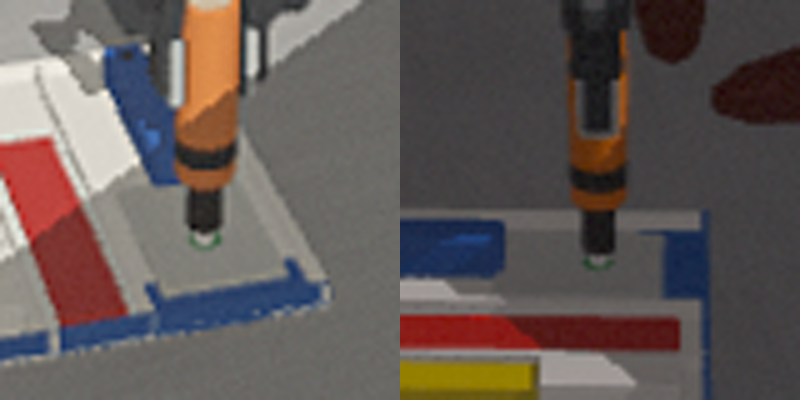

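View pics/8wrist.png

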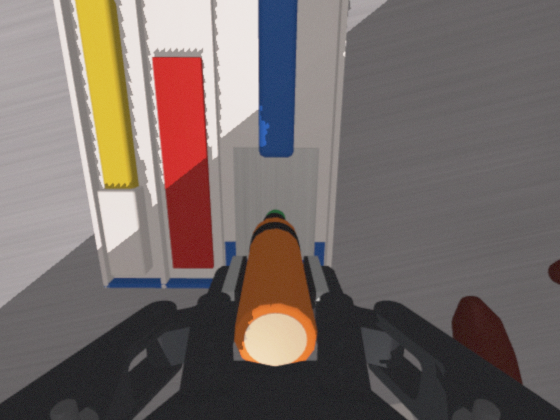

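The white tip sits inside an even green ring in both outside views. The force has risen 3.2 N and the geometry gives about 4.7 mm pushed in, so I'm handing in.

```bash
python3 - <<'E'
from plant import robot
robot.job_done();s=robot.observe();print(s['time'],s['tool_pos'],s['ft_force'])
E
```

```text
the job is handed in; nothing more can be done
the job is handed in; nothing more can be done
```

The job is handed in, with the last clock reading at about 25.4 s of the 58 s allowed; no verdict was reported. The blue spatula lies flat in the wide compartment with its blade at the blue end, released. The smaller orange probe is out of its stand, held upright with its tip on the green dot.

**Last checks:**
- **Tip on the dot:** the scene and side pictures both show the tip inside the green ring, and the tool is vertical.
- **Tip travel:** the force rise was about 3.2 N (3 N would be half way in), and the geometry gives about 4.7 mm in. The single force readings scatter by about 0.5 N, so I relied on the average and the geometry together.
- **Spatula and bystanders:** I moved nothing else on purpose, and the pictures showed nothing displaced. The highest force I printed was about 6.6 N, as the gripper closed on the spatula.

**Disagreements:**
- The cameras differed by up to 5 mm on positions early on. They came within 3 mm on the dot after placing.
- An early triangulation of the larger look-alike probe was wrong. I recomputed it before moving near it.

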